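# Turn the circuit board over in the rework frame and lock it

### The arm

A 6-joint arm with a two-finger parallel gripper is mounted at the origin on a cart in front of the work surface, level with it; the furniture and walls round the work are solid. World frame = base frame: x ahead of the robot, y to its left, z up, the work surface at z = 0. Lengths are in mm, angles in rad, forces in N, time in s.
With the tool pointing down it reaches from about 275 to 750 mm from the base axis. Payload 10.2 kg.
Tool frame: the origin (TCP) lies at the centre of the arm's flange, where the gripper is bolted on; the fingertips stand 173 mm ahead of it and the grasp point (between the pads) lies 155 mm ahead of it; z points along the fingers, y is the line along which they close (so a half turn about z gives the same grasp; the last joint's range is limited). The gripper opens to 85 mm and grips with 20 to 120 N. Pads are 22 mm wide; open, the fingers measure 114 mm over their backs; the gripper's body (76 mm by 85 mm) begins 54 mm behind the grasp point. The pads swing forward as they close: fully open they stand 13 mm farther back than shut.
Start: joints at [-1.452, 0.313, 1.498, -0, 1.331, -0.223], TCP at [175.959, -494.642, 404.694] pointing down, gripper open.
Joint ranges: [-2.94, 2.94], [-0.97, 2.17], [0.19, 2.56], [-1.23, 4.37], [0.02, 3.11], [-2.88, 2.88]. Speed limits (rad/s): [2.39, 2.39, 3.01, 3.14, 3.14, 3.14].

### API

Orientations are given as a unit quaternion [w, x, y, z].
In Python, from rig import ctrl gives the robot as it stands.
- The arm moves only by the shell command python3 steer.py 'ROWS' [OPENING] [FORCE]. ROWS is a JSON list of rows, 1 to 8 of them, each written [[dx, dy, dz], [rx, ry, rz]]: dx, dy, dz in mm, then a rotation vector rx, ry, rz in rad; each row is the pose to reach, as a shift and turn from the pose commanded when the command began, along the tool's axes at that moment; what a row does not reach only later rows make up. A row lasts 1/10 s, in which the tool goes at most 50 mm and 0.15 rad, less where a joint would pass 70% of its speed; a pose out of reach is approached as far as the arm can. OPENING is the opening from 0.0 (shut) to 1.0 (fully open), set as the command begins (- or left out keeps the last). The fingers move at their own pace and stop on an object; FORCE is the grip in N (left out, the last holds). Time passes only in rows, so rows that do not move let the fingers close. It prints the time, the measured TCP pose, the force, the opening and the grip force at its end. Input that does not fit is refused with a message, and nothing moves.
- ctrl.sense(): the state, without advancing time (a new reading comes with each control period).
- ctrl.capture(name): name is "scene" or "top"; returns the picture (384x512x3 uint8, red, green, blue); there is no depth.
- ctrl.calibration(name): a dict with "fx", "fy", "cx", "cy" (pixels), "position" and "attitude" of the camera in the world. Camera axes: x right, y down, z forward; pixel columns grow to the right and rows downward; lengths in mm; the calibration is good to about 2 mm. A picture is of the moment at which its call begins. calibration takes no time and is no camera call.
- ctrl.finish_job(): hands the job in; it is judged then, once.
The state is a dict: "time_s": time; "joints": joint angles; "dq": joint speeds; "tau": joint torques, N m; "eef_pos": TCP position; "ee_rot": TCP orientation; "force": force on the tool from outside, world axes, zero at the start; "wrist_torque": the same for the moment, N m; "grip_width": opening from 0.0 (shut) to 1.0 (fully open); "grip_force": force on a finger pad.
Only numpy, scipy, OpenCV 4.12 (cv2) and the standard library are available. Lean on these libraries where they do the work, as an engineer would, in place of code of your own. Each camera call takes 0.05 s, during which the arm holds its last target. There are 200 camera calls.

### The job

The board in the rework frame has to be worked on from below: turn it right over (the orange handle is there for that) until it is level with the solder side up, and only then lock it there with the red wing knob, clockwise until the lock bites firmly, without forcing it. Do not touch the board itself, and leave the things round the frame where they are.

Things in the scene. Friction and masses are not known exactly. Their poses are not given: they have to be found in the camera images.
- rework_frame: Fixed stand, cannot be moved: grey foot plate 130 x 270 mm, 12 mm high, with two posts 224 mm apart along its y axis, each topped by a blue bearing block (44 x 26 mm, top at 150 mm). Origin: centre of the underside; y runs along the turning axis towards the post with the red lock knob, x points away from the robot, z up.
- frame_axis (a point): Middle of the horizontal turning axis, 125 mm above the table; axes as rework_frame; the axis of rotation is its y.
- holder_center (a point): Middle of the aluminium board holder (79 x 178 mm, 9 mm thick), which turns about its long y axis, the turning axis. Its z axis stands out of the component side of the board (black chips, white connector): roughly up at the start, straight down when the board is turned over and level, solder side up.
- handle_grip (a point): Centre of the orange roller-shaped handle (22 mm diameter, 20 mm long along the turning axis, flat ends) on a 9 mm rod, 64 mm from the turning axis on the holder's -x side, at mid-length and in the holder's plane; the rail's outer face is 40 mm from the axis, so 13 mm lies free between. Pinched on its flat ends it can swivel between the fingers. Axes as holder_center.
- holder (a joint): Turn of the holder (rad), no stops: 0 is level, component side up, handle towards the robot; grows as the handle rises and goes over, away from the robot; pi (or -pi, going under) is turned over and level. Unlocked it stays where it is left, by a bearing friction of about 0.06 N m.
- board: The green circuit board, 65 x 158 mm, 2 mm thick, parts up to 8 mm high on its +z side; clipped in the holder. Origin at its centre. Not to be touched.
- lock_knob (a joint): Turn of the red wing knob (rad), clockwise from above positive = tighter. Starts loose at 0.3 to 1.2; drag 0.35 N m until the shoe meets the disc at about 2.0 to 2.8 (differs, unseen), then about 0.7 N m more per radian. Firm is 0.15 to 0.4 N m above the drag, over 0.5 above is forcing it. At a standstill the drag may read either way; the rise still shows. Let go, it may spring back a little.
- knob_grip (a point): On the vertical axis of the red wing knob, 181 mm above the table, at mid-height to grip: the wing is a bar 46 mm long (this point's x; along the frame's x at lock_knob 0), 13 mm thick (its y), 31 mm high, with 12 mm of free air under it above the blue block. z up.
- lock_shoe: The lock's brake shoe, 6 mm wide, inside the blue block under the knob, 139 mm above the table. A cam on the knob pushes it, with a spring and a pad (worn, thickness not known), along -y against the brake disc, which holds the board fast. Out of sight.
- brake_disc: Steel brake disc, 40 mm diameter, 4 mm thick, on the holder's axle beside the blue block with the knob, 90 mm from the middle of the board along the turning axis; turns with the holder.
- flux_bottle: White flux bottle with red nozzle, 41 mm diameter, 112 mm high, stands beside the frame; origin under its centre. Bystander.
- solder_spool: Spool of solder wire, 55 mm diameter, 44 mm high; origin at the underside. Bystander.
- screwdriver: Screwdriver with red handle, 188 mm long, lies behind the frame; origin at the underside. Bystander.
- sensor_cap: Green round sensor cap with a small board in it, 90 mm across, 32 mm high; origin at the underside. Bystander.

How it is judged:
By the outcome, as a careful person would: the job done as asked, in the order asked, and still so for the second after the job is handed in, with the robot touching nothing.
It also fails if it takes over 64 s, if anything falls off the work surface, if the arm or the gripper's body presses on something with over 40 N, if the wrist force passes 120 N, or if a joint passes its speed limit or range.

## Working session

There is one attempt and no reset: what is moved stays moved. The work goes in short steps, Python scripts to look and compute and a shell command to move; the robot and the scene stay as the last step left them, time stands still between calls to the robot, and variables do not carry over. Pictures are saved under pics/ and viewed, at most 10 in all, crops included, and the job is handed in when it is done.

```bash
ls; mkdir -p pics; python3 - <<'E'
from rig import ctrl
import cv2
for n in("scene","top"):
    im=ctrl.capture(n); cv2.imwrite(f"pics/{n}0.png",im[:,:,::-1]); print(n,ctrl.calibration(n))
s=ctrl.sense(); print(s)
E
```

```text
pics
rig.py
steer.py
scene {'fx': 452.32651568426473, 'fy': 452.32651568426473, 'cx': 251.4755183705241, 'cy': 193.7178939372247, 'position': array([-191.44320009, -777.83589076,  502.85639045]), 'attitude': array([-0.49218222,  0.74289502, -0.38198622,  0.24484727])}
top {'fx': 432.3045671699743, 'fy': 432.3045671699743, 'cx': 253.32968778282552, 'cy': 183.81770936858743, 'position': array([ 330.77860114, -297.4328412 , 1010.64520891]), 'attitude': array([-0.06144307,  0.71303648, -0.6955655 ,  0.06318516])}
{'time_s': 0.1, 'joints': array([-1.45240093e+00,  3.13414926e-01,  1.49832949e+00, -5.84158814e-06,
        1.33098459e+00, -2.23421629e-01]), 'dq': array([-0.00025888, -0.0020615 , -0.00140494,  0.00126542,  0.00053645,
       -0.00014309]), 'tau': array([ 2.52109159e-03, -4.12899864e+01, -2.60138762e+01, -1.79336971e-04,
        3.07272756e-03,  2.26153198e-06]), 'eef_pos': array([ 175.95456381, -494.61352178,  404.19340677]), 'ee_rot': array([-5.67538167e-04,  9.85430379e-01,  1.70078353e-01,  2.69898932e-05]), 'force': array([ 0.83643817, -0.12849009, -0.45865622]), 'wrist_torque': array([-0.02164577, -0.03820296, -0.01385326]), 'grip_force': 0.0, 'grip_width': 0.9943811889949652}
```
View pics/scene0.png

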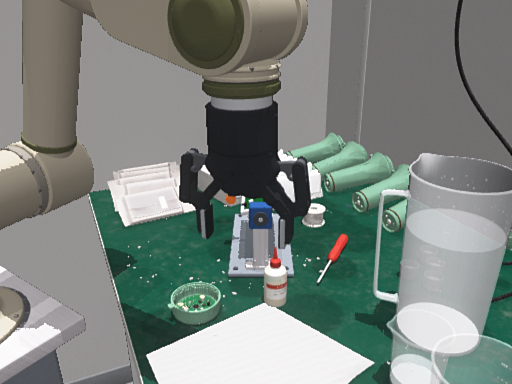

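View pics/top0.png

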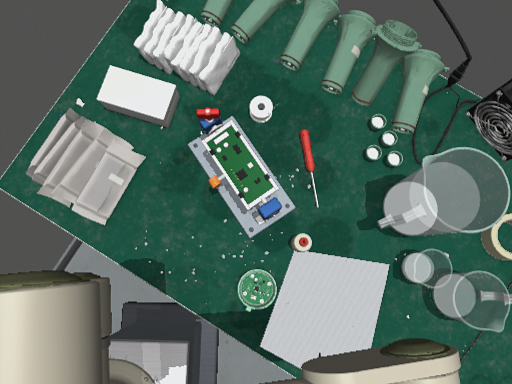

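The top view shows the red knob at (208,112), the orange handle at (214,182), the blue blocks at (210,125) and (270,208), the bottle at (302,242) and the spool at (261,108). In the scene view the gripper hides most of the frame.

```bash
cat > h.py <<'E'
import numpy as np, cv2
from scipy.spatial.transform import Rotation as R
from rig import ctrl
def rot(q): return R.from_quat(np.r_[q[1:],q[0]])
def ray(n,px):
    c=ctrl.calibration(n); d=np.array([(px[0]-c['cx'])/c['fx'],(px[1]-c['cy'])/c['fy'],1.])
    return np.array(c['position']),rot(c['attitude']).apply(d)
def plane(n,px,z):
    p,d=ray(n,px); return p+d*(z-p[2])/d[2]
def proj(n,P):
    c=ctrl.calibration(n); q=rot(c['attitude']).inv().apply(np.asarray(P)-c['position'])
    return np.array([c['fx']*q[0]/q[2]+c['cx'],c['fy']*q[1]/q[2]+c['cy']])
def tri(pa,pb,na="top",nb="scene"):
    p,d=ray(na,pa); q,e=ray(nb,pb); d/=np.linalg.norm(d); e/=np.linalg.norm(e)
    A=np.stack([d,-e],1); t=np.linalg.lstsq(A,q-p,rcond=None)[0]
    a,b=p+t[0]*d,q+t[1]*e; return (a+b)/2,np.linalg.norm(a-b)
RNG={'orange':[(8,150,120),(18,255,255)],'red':[(0,150,90),(6,255,255)],'blue':[(105,120,50),(125,255,255)]}
def blobs(im,col,roi,amin=8):
    hsv=cv2.cvtColor(im,cv2.COLOR_RGB2HSV); m=cv2.inRange(hsv,*map(np.array,RNG[col]))
    if col=='red': m|=cv2.inRange(hsv,np.array((174,150,90)),np.array((180,255,255)))
    k=np.zeros_like(m); x0,y0,x1,y1=roi; k[y0:y1,x0:x1]=m[y0:y1,x0:x1]
    n,l,st,ce=cv2.connectedComponentsWithStats(k)
    out=[]
    for i in range(1,n):
        if st[i,4]>=amin:
            pts=np.argwhere(l==i)[:,::-1].astype(np.float32)
            out.append((st[i,4],ce[i].round(1),cv2.minAreaRect(pts)))
    return out
E
python3 - <<'E'
from h import *
np.set_printoptions(precision=1,suppress=True)
im=cv2.imread("pics/top0.png")[:,:,::-1].copy()
for c,z in(('orange',125),('red',196),('blue',150)):
    for b in blobs(im,c,(170,90,340,260)):
        print(c,b,plane('top',b[1],z)[:2])
        print([plane('top',p,z)[:2].round() for p in cv2.boxPoints(b[2])])
for n,p,z in(('box',(138,95),60),('spool',(261,108),44),('bottle',(302,242),112),('foil',(85,165),30),('cap',(257,288),32)): print(n,plane('top',p,z)[:2])
print([plane('top',p,12)[:2] for p in((190,142),(235,116),(295,206),(250,237))])
im=cv2.imread("pics/scene0.png")[:,:,::-1].copy()
for c in('orange','red','blue'): print(c,blobs(im,c,(210,180,300,270)))
E
```

```text
orange (np.int32(87), array([214. , 181.6]), ((213.9230499267578, 181.38461303710938), (9.429903030395508, 9.429903030395508), 56.3099365234375)) [ 491.4 -215.7]
[array([ 494., -202.]), array([ 506., -218.]), array([ 489., -229.]), array([ 478., -213.])]
red (np.int32(139), array([207.2, 111.5]), ((207.0, 111.0), (8.0, 22.0), 90.0)) [ 618.6 -203.2]
[array([ 627., -181.]), array([ 628., -224.]), array([ 612., -225.]), array([ 611., -181.])]
red (np.int32(343), array([307.1, 149.8]), ((307.2500305175781, 150.25001525878906), (42.55720138549805, 8.629109382629395), 78.69007110595703)) [ 545.8 -400.4]
[array([ 585., -384.]), array([ 589., -401.]), array([ 506., -417.]), array([ 502., -401.])]
red (np.int32(52), array([303.3, 241.7]), ((303.5, 241.5), (7.0, 7.0), 90.0)) [ 368.5 -393.8]
[array([ 375., -388.]), array([ 376., -401.]), array([ 363., -401.]), array([ 362., -388.])]
blue (np.int32(149), array([208.3, 123.6]), ((210.34999084472656, 124.9499740600586), (14.990663528442383, 21.637470245361328), 81.8698959350586)) [ 608.7 -201.3]
[array([ 618., -181.]), array([ 626., -225.]), array([ 594., -230.]), array([ 586., -187.])]
blue (np.int32(270), array([269.3, 207.8]), ((269.4160461425781, 207.71200561523438), (13.028581619262695, 21.629976272583008), 55.304847717285156)) [ 436.3 -330.8]
[array([ 434., -306.]), array([ 460., -341.]), array([ 439., -356.]), array([ 413., -321.])]
box [702.4 -25.6]
spool [ 684.2 -311.3]
bottle [ 371.7 -401. ]
foil [540.1  93.4]
cap [ 272.3 -311.5]
[array([ 606.4, -144.2]), array([ 674. , -249.4]), array([ 458.9, -395.9]), array([ 384.7, -293.1])]
orange [(np.int32(70), array([230.2, 199. ]), ((229.86302185058594, 199.19863891601562), (10.18257999420166, 7.7247161865234375), 20.556047439575195))]
red [(np.int32(105), array([274.9, 259.9]), ((275.0, 257.0), (20.0, 8.0), 90.0))]
blue [(np.int32(397), array([259.5, 213.3]), ((260.0, 214.5), (27.0, 22.0), 90.0))]
```

```bash
python3 steer.py '[[[30, -23, -5], [0, 0, -0.15]], [[60, -46, -10], [0, 0, -0.3]], [[90, -69, -15], [0, 0, -0.45]], [[120, -92, -20], [0, 0, -0.6]], [[150, -115, -25], [0, 0, -0.75]], [[180, -138, -30], [0, 0, -0.9]], [[210, -161, -35], [0, 0, -1.05]], [[240, -184, -40], [0, 0, -1.2]]]'
python3 - <<'E'
from h import *
s=ctrl.sense(); r=rot(s['ee_rot'])
t=np.array([430,-110,440]); yv=np.array([.820,.573,0]); zt=np.array([0,0,-1.]); M=np.stack([np.cross(yv,zt),yv,zt],1)
print(r.inv().apply(t-s['eef_pos']).round(1),(r.inv()*R.from_matrix(M)).as_rotvec().round(3),s['joints'].round(2))
E
```

```text
time_s: 0.9
eef_pos: [340.9, -239.4, 444.8]
ee_rot: [-0.0, 0.715, 0.699, 0.0]
force: [1.3, 0.1, -0.0]
grip_width: 1.001
grip_force: 0.0
[131.4  86.1   4.8] [-0.    -0.    -0.633] [-0.9   0.04  1.72  0.    1.38 -0.87]
```

```bash
python3 steer.py '[[[30, 20, 0], [0, 0, -0.15]], [[60, 40, 0], [0, 0, -0.3]], [[95, 60, 0], [0, 0, -0.45]], [[131, 86, 0], [0, 0, -0.6]], [[131, 86, 0], [0, 0, -0.633]], [[131, 86, 0], [0, 0, -0.633]]]'
python3 - <<'E'
from h import *
np.set_printoptions(precision=1,suppress=True)
out=[]
for n in("scene","top"):
    im=ctrl.capture(n); cv2.imwrite(f"pics/{n}1.png",im[:,:,::-1])
    for c in('orange','red','blue'):
        for b in blobs(im,c,(170,90,340,280)): print(n,c,b)
    if n=='scene': out.append(cv2.resize(im[150:290,190:330],(600,600),interpolation=2))
cv2.imwrite("pics/c1.png",out[0][:,:,::-1])
print(proj('top',(528,-267,125)),proj('scene',(528,-267,125)))
E
```

```text
time_s: 1.5
eef_pos: [430.5, -111.5, 444.3]
ee_rot: [-0.0, 0.464, 0.886, -0.0]
force: [-1.3, -0.7, 0.9]
grip_width: 0.999
grip_force: 0.0
scene orange (np.int32(97), array([230.4, 197.5]), ((230.5, 197.5), (11.0, 9.0), 90.0))
scene red (np.int32(216), array([259.8, 152. ]), ((259.5, 152.0), (14.0, 17.0), 90.0))
scene red (np.int32(168), array([334.8, 250.9]), ((336.71240234375, 249.20726013183594), (9.7894926071167, 25.12156867980957), 30.25643539428711))
scene red (np.int32(104), array([274.9, 260. ]), ((275.0, 257.0), (20.0, 8.0), 90.0))
scene blue (np.int32(91), array([259.8, 167. ]), ((259.5, 167.5), (9.0, 17.0), 90.0))
scene blue (np.int32(401), array([259.9, 212.7]), ((260.0, 215.0), (26.0, 22.0), 90.0))
top orange (np.int32(87), array([214. , 181.6]), ((213.9230499267578, 181.38461303710938), (9.429903030395508, 9.429903030395508), 56.3099365234375))
top red (np.int32(138), array([207.2, 111.5]), ((207.0, 111.0), (8.0, 22.0), 90.0))
top red (np.int32(343), array([307. , 149.8]), ((307.04803466796875, 150.26402282714844), (42.574737548828125, 8.586502075195312), 79.69515228271484))
top red (np.int32(52), array([303.3, 241.7]), ((303.5, 241.5), (7.0, 7.0), 90.0))
top blue (np.int32(151), array([208.4, 123.6]), ((210.34999084472656, 124.9499740600586), (14.990663528442383, 21.637470245361328), 81.8698959350586))
top blue (np.int32(271), array([269.3, 207.9]), ((269.2080383300781, 207.85601806640625), (13.028581619262695, 22.135940551757812), 55.304847717285156))
[239.2 165. ] [258.5 192.7]
```

View pics/c1.png

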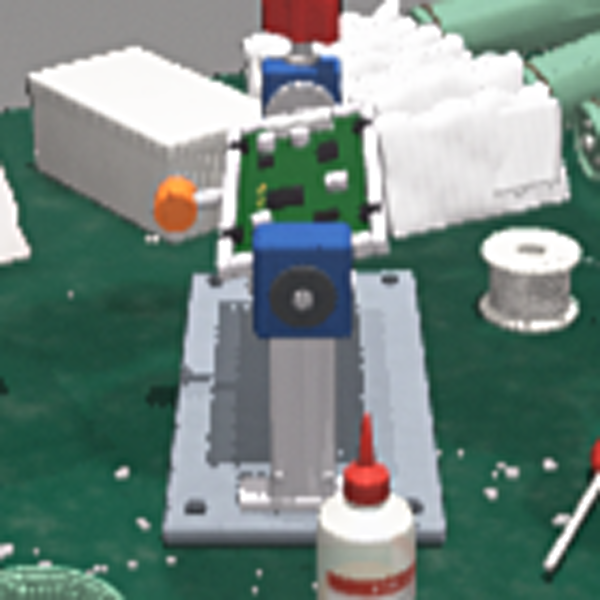

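The crop looks nearly along the turning axis. The handle is at scene (230,198), slightly below level. The knob is at (260,152) and the near blue block at (260,213).

```bash
python3 - <<'E'
from h import *
np.set_printoptions(precision=3,suppress=True)
P,e=tri((214,181.6),(230.4,197.5)); print('handle',P,e)
K,e=tri((207.2,111.3),(259.7,151.5)); print('knob',K,e)
Kp=plane('top',(207.1,111.2),196.5); print('knob top plane',Kp)
B=plane('top',(269.3,207.8),149); print('near block',B)
d=(Kp-B)[:2]; print(np.linalg.norm(d)); y=d/np.linalg.norm(d); x=np.array([y[1],-y[0]])
C=(Kp+B)[:2]/2; h=P[:2]-C; print('C',C,'y',y,'handle fx',h@x,'fy',h@y,'tilt',np.arctan2(P[2]-125,-(h@x)))
print('predict axis px',proj('scene',[*C,125]),'near block face axle px (303/600)->',190+302*140/600,150+298*140/600,'pred',proj('scene',[*(C-125*y),125]))
E
```

```text
handle [ 494.376 -215.605  113.121] 2.6275580567544976
knob [ 625.584 -201.474  178.253] 0.920398305513356
knob top plane [ 619.031 -203.023  196.5  ]
near block [ 436.432 -330.879  149.   ]
222.91123426611625
C [ 527.731 -266.951] y [0.819 0.574] handle fx -61.19239881670016 fy 2.1277437737150287 tilt -0.19174106585861564
predict axis px [258.359 192.722] near block face axle px (303/600)-> 260.4666666666667 219.53333333333333 pred [258.082 219.076]
```

```bash
python3 steer.py '[[[-45, -3, 10], [0, 0, 0]], [[-85, -6, 40], [0, 0, 0]], [[-115, -8, 80], [0, 0, 0]], [[-120, -9, 110], [0, 0, 0]], [[-120, -9, 135], [0, 0, 0]], [[-120, -9, 155], [0, 0, 0]], [[-120, -9, 165], [0, 0, 0]], [[-120, -9, 165], [0, 0, 0]]]' 0.5 30
python3 - <<'E'
from h import *
s=ctrl.sense(); t=np.array([492,-215,272])
print(rot(s['ee_rot']).inv().apply(t-s['eef_pos']).round(1),s['force'].round(1),s['joints'].round(2))
im=ctrl.capture('scene'); cv2.imwrite("pics/c2.png",cv2.resize(im[120:270,160:310],(600,600),interpolation=2)[:,:,::-1])
E
```

```text
time_s: 2.4
eef_pos: [490.4, -216.8, 278.9]
ee_rot: [-0.001, 0.466, 0.885, 0.0]
force: [-0.5, 0.4, 0.2]
grip_width: 0.497
grip_force: 0.0
[0.6 2.3 6.9] [-0.5  0.4  0.2] [-0.63  0.47  1.62 -0.    1.05 -1.24]
```

View pics/c2.png

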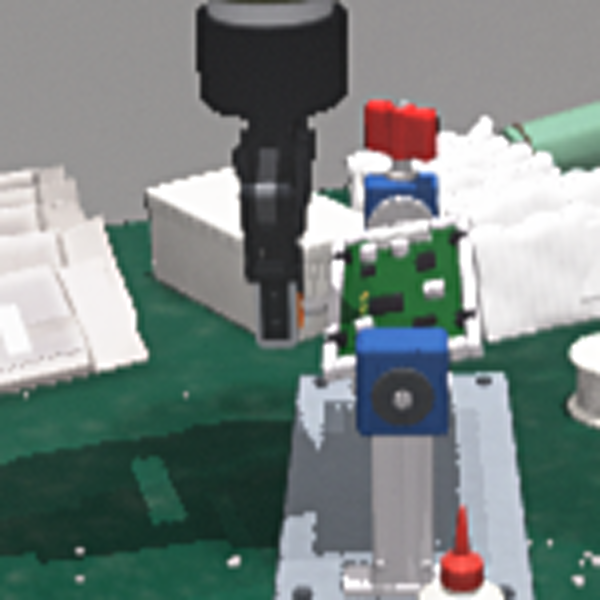

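The finger covers the handle (crop ~(281,310)) symmetrically, with its tip at (280,345). I'll lower a little and close.

```bash
python3 steer.py '[[[0, 2, 5], [0, 0, 0]], [[0, 2, 5], [0, 0, 0]]]' && python3 steer.py '[[[0, 2, 5], [0, 0, 0]], [[0, 2, 5], [0, 0, 0]], [[0, 2, 5], [0, 0, 0]], [[0, 2, 5], [0, 0, 0]], [[0, 2, 5], [0, 0, 0]]]' 0.0 30; python3 - <<'E'
from h import *
s=ctrl.sense(); print(s['force'].round(1),s['wrist_torque'].round(2),rot(s['ee_rot']).inv().apply(s['force']).round(1))
E
```

```text
time_s: 2.65
eef_pos: [492.7, -215.1, 275.0]
ee_rot: [0.0, 0.465, 0.885, -0.0]
force: [0.4, 0.6, 0.4]
grip_width: 0.5
grip_force: 0.0
time_s: 3.15
eef_pos: [493.9, -214.2, 269.4]
ee_rot: [-0.001, 0.465, 0.886, -0.001]
force: [-4.8, -2.9, -1.3]
grip_width: 0.228
grip_force: 33.2
[-4.8 -2.9 -1.3] [-0.39  0.52  0.25] [ 0.3 -5.6  1.3]
```

```bash
python3 steer.py '[[[0, 0, 0], [0, 0, 0]], [[0, -1, 0], [0, 0, 0]], [[0, -1.5, -4], [0, 0, 0]], [[0, -1.5, -4], [0, 0, 0]]]' 0.4 && python3 steer.py '[[[0, 0, 0], [0, 0, 0]], [[0, 0, 0], [0, 0, 0]], [[0, 0, 0], [0, 0, 0]], [[0, 0, 0], [0, 0, 0]]]' 0.0 30; python3 - <<'E'
from h import *
s=ctrl.sense(); print(s['force'].round(1),s['wrist_torque'].round(2),rot(s['ee_rot']).inv().apply(s['force']).round(1))
E
```

```text
time_s: 3.55
eef_pos: [493.1, -214.9, 274.4]
ee_rot: [0.001, 0.465, 0.885, -0.0]
force: [-0.2, -0.8, -0.6]
grip_width: 0.399
grip_force: 0.0
time_s: 3.95
eef_pos: [493.4, -214.5, 274.0]
ee_rot: [0.001, 0.465, 0.886, 0.0]
force: [4.4, 2.3, 1.7]
grip_width: 0.226
grip_force: 35.6
[4.4 2.3 1.7] [ 0.25 -0.56  0.17] [-0.6  4.9 -1.7]
```

```bash
python3 steer.py '[[[1.1, -0.5, -12], [0, 0, 0]], [[0, -0.5, -24.8], [0, 0, 0]], [[-4, -0.5, -37], [0, 0, 0]], [[-10, -0.5, -48.2], [0, 0, 0]], [[-18.3, -0.5, -58], [0, 0, 0]], [[-28.3, -0.5, -66], [0, 0, 0]], [[-39.7, -0.5, -71.8], [0, 0, 0]], [[-52, -0.5, -75.2], [0, 0, 0]]]'; python3 - <<'E'
from h import *
s=ctrl.sense(); print(s['wrist_torque'].round(2),rot(s['ee_rot']).inv().apply(s['force']).round(1))
im=ctrl.capture('scene'); cv2.imwrite("pics/c3.png",cv2.resize(im[90:240,190:340],(600,600),interpolation=2)[:,:,::-1])
s=ctrl.sense(); print(s['eef_pos'],rot(s['ee_rot']).inv().apply(s['force']).round(1))
E
```

```text
time_s: 4.75
eef_pos: [522.7, -256.8, 348.9]
ee_rot: [-0.001, 0.464, 0.886, 0.002]
force: [5.0, 9.2, -1.5]
grip_width: 0.223
grip_force: 29.3
[ 1.67 -0.62 -0.04] [4.7 9.3 1.5]
[ 523.45071327 -258.08879942  349.29542103] [ 3.1  8.9 -4.6]
```

View pics/c3.png

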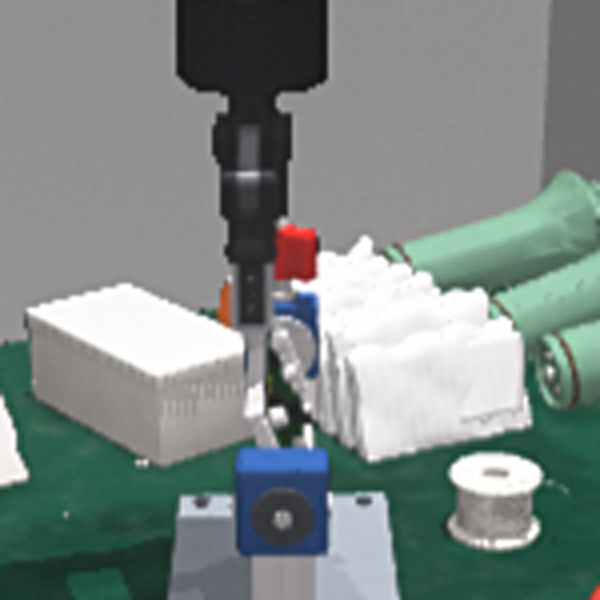

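The board is almost vertical, with the handle at about (240,300) in the crop, between the fingers. Forces are small, so I'll go on over the top.

```bash
python3 steer.py '[[[-12.7, 1, -0.9], [0, 0, 0]], [[-25.4, 1.3, 0.7], [0, 0, 0]], [[-37.5, 1.3, 4.9], [0, 0, 0]], [[-48.5, 1.3, 11.3], [0, 0, 0]], [[-58.1, 1.3, 19.8], [0, 0, 0]], [[-65.7, 1.3, 30.1], [0, 0, 0]], [[-71.2, 1.3, 41.6], [0, 0, 0]], [[-74.2, 1.3, 54], [0, 0, 0]]]'; python3 - <<'E'
from h import *
s=ctrl.sense(); print(s['wrist_torque'].round(2),rot(s['ee_rot']).inv().apply(s['force']).round(1))
im=ctrl.capture('scene'); cv2.imwrite("pics/c4.png",cv2.resize(im[120:270,190:340],(600,600),interpolation=2)[:,:,::-1])
s=ctrl.sense(); print(s['eef_pos'],rot(s['ee_rot']).inv().apply(s['force']).round(1))
E
```

```text
time_s: 5.6
eef_pos: [566.8, -319.6, 298.5]
ee_rot: [0.007, 0.465, 0.885, -0.001]
force: [13.7, -8.2, 13.1]
grip_width: 0.222
grip_force: 50.0
[-0.86 -1.58  0.02] [-14.7   6.7 -12.9]
[ 566.90271564 -319.84177589  296.46065026] [-18.    8.9  -9.6]
```

View pics/c4.png

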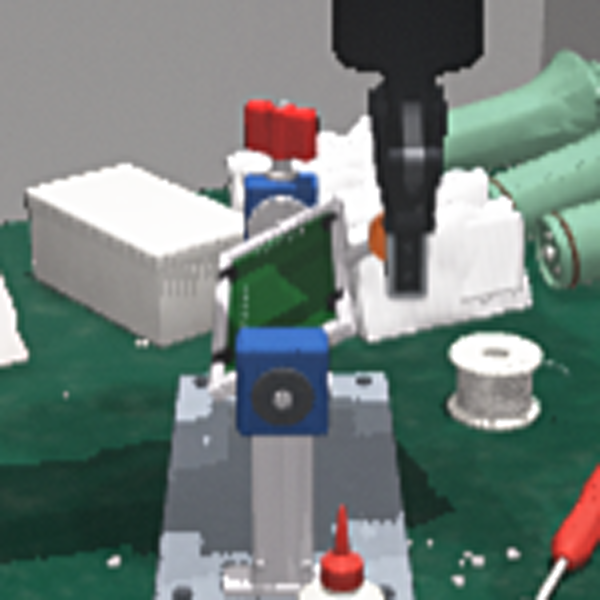

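The board is past vertical but still about 0.4 rad short, because the handle slipped up in the pinch: it is at crop (390,240) and the finger tip at (405,290). I'll let go, rise, shut the fingers and press the handle down to level from above, where the tip height sets the angle.

```bash
python3 steer.py '[[[0, 0, 0], [0, 0, 0]], [[0, 0, 0], [0, 0, 0]], [[0, 0, -2], [0, 0, 0]], [[1, 0, -25], [0, 0, 0]], [[1.5, 0, -60], [0, 0, 0]], [[1.5, 0, -60], [0, 0, 0]]]' 0.5 && python3 steer.py '[[[0, 0, 0], [0, 0, 0]], [[0, 0, 0], [0, 0, 0]], [[0, 0, 0], [0, 0, 0]], [[0, 0, 0], [0, 0, 0]], [[0, 0, 0], [0, 0, 0]]]' 0.0 20; python3 - <<'E'
from h import *
np.set_printoptions(precision=1,suppress=True)
im=ctrl.capture('scene'); it=ctrl.capture('top')
a=blobs(im,'orange',(220,120,340,260)); b=blobs(it,'orange',(170,90,340,280)); print(a,b)
s=ctrl.sense(); p=s['eef_pos']; C=np.array([527.73,-266.95]); y=np.array([.819,.574]); x=np.array([.574,-.819])
print(p,(p[:2]-C)@x,(p[:2]-C)@y, rot(s['ee_rot']).inv().apply(s['force']))
if a and b:
    P,e=tri(b[0][1],a[0][1]); print(P,e,(P[:2]-C)@x,(P[:2]-C)@y)
print('level px',proj('scene',[*(C+64*x),125]),'start level',proj('scene',[*(C-64*x),125]),proj('top',[*(C+64*x),125]))
E
```

```text
time_s: 6.25
eef_pos: [564.6, -317.0, 359.9]
ee_rot: [0.004, 0.465, 0.885, -0.001]
force: [0.6, -0.9, 1.1]
grip_width: 0.503
grip_force: 0.0
time_s: 6.75
eef_pos: [564.4, -317.0, 354.5]
ee_rot: [-0.0, 0.465, 0.885, 0.0]
force: [-0.7, 0.5, 0.8]
grip_width: 0.002
grip_force: 0.0
[(np.int32(87), array([287.3, 180.1]), ((287.5, 180.0), (10.0, 9.0), 90.0))] []
[ 564.4 -317.1  354.7] 62.11032111163107 1.3068575103531046 [ 0.  -0.1 -0.6]
level px [288.6 192.6] start level [228.2 192.9] [264.5 148.8]
```

```bash
python3 steer.py '[[[-0.5, 0, 10], [0, 0, 0]], [[-1, 0, 20], [0, 0, 0]], [[-1, 0, 27], [0, 0, 0]], [[-1, 0, 33], [0, 0, 0]], [[-1, 0, 38], [0, 0, 0]], [[-1, 0, 41], [0, 0, 0]], [[-1, 0, 43], [0, 0, 0]], [[-1, 0, 43], [0, 0, 0]]]'; python3 - <<'E'
from h import *
np.set_printoptions(precision=1,suppress=True)
im=ctrl.capture('scene'); a=blobs(im,'orange',(220,120,340,260)); print(a)
cv2.imwrite("pics/c5.png",cv2.resize(im[120:270,190:340],(600,600),interpolation=2)[:,:,::-1])
s=ctrl.sense(); p=s['eef_pos']; print(p,rot(s['ee_rot']).inv().apply(s['force']))
E
```

```text
time_s: 7.65
eef_pos: [565.0, -317.8, 311.7]
ee_rot: [-0.0, 0.465, 0.885, 0.0]
force: [0.7, 0.8, 0.1]
grip_width: 0.0
grip_force: 0.0
[(np.int32(70), array([290.2, 192.4]), ((290.0, 192.5), (9.0, 8.0), 90.0))]
[ 565.  -317.8  311.9] [-0.2  0.5 -0.1]
```

View pics/c5.png

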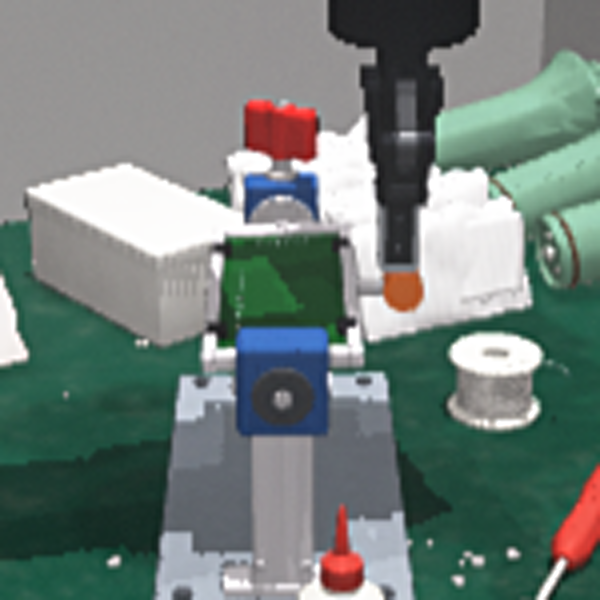

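The board is nearly level and solder side up. The handle is at crop (403,290) with the fingertip resting on it, about 2.8 mm high by the tip height. One last small press.

```bash
python3 steer.py '[[[0, 0, 1], [0, 0, 0]], [[0, 0, 2], [0, 0, 0]], [[0, 0, 2.7], [0, 0, 0]], [[0, 0, 2.7], [0, 0, 0]], [[0, 0, 2.7], [0, 0, 0]]]'; python3 - <<'E'
from h import *
print(ctrl.sense()['eef_pos'])
E
python3 steer.py '[[[0, 0, -20], [0, 0, 0]], [[0, 0, -60], [0, 0, 0]], [[0, 0, -90], [0, 0, 0]], [[40, 0, -95], [0, 0, 0]], [[80, 0, -95], [0, 0, 0]], [[80, 0, -95], [0, 0, 0]]]' 0.5
python3 - <<'E'
from h import *
np.set_printoptions(precision=2,suppress=True)
A=[];B=[]
im=ctrl.capture('scene'); it=ctrl.capture('top'); cv2.imwrite("pics/scene6.png",im[:,:,::-1]); cv2.imwrite("pics/top6.png",it[:,:,::-1])
a=blobs(im,'orange',(220,120,340,260)); b=blobs(it,'orange',(170,90,340,280)); print(a,b)
i0=cv2.imread('pics/scene1.png')[:,:,::-1].copy()
if a and b: print(tri(b[0][1],a[0][1]))
print(blobs(im,'blue',(170,90,340,280)),blobs(im,'red',(240,90,280,180)))
out=np.hstack([cv2.resize(im[150:250,210:310],(400,400),interpolation=2),cv2.resize(it[90:230,180:320],(400,400),interpolation=2)])
cv2.imwrite("pics/c6.png",out[:,:,::-1]); print(ctrl.sense()['eef_pos'])
E
```

```text
time_s: 8.2
eef_pos: [565.0, -317.8, 309.2]
ee_rot: [-0.0, 0.465, 0.885, 0.0]
force: [0.0, 0.4, -0.1]
grip_width: -0.0
grip_force: 0.0
[ 564.99171991 -317.83748762  309.15058831]
time_s: 8.8
eef_pos: [517.9, -248.8, 404.2]
ee_rot: [-0.001, 0.464, 0.886, 0.0]
force: [-0.2, 0.4, -0.9]
grip_width: 0.497
grip_force: 0.0
[(np.int32(87), array([290.1, 192.3]), ((290.0, 192.5), (11.0, 8.0), 90.0))] [(np.int32(75), array([265.3, 147.7]), ((264.6922912597656, 147.5384521484375), (8.875203132629395, 9.429903030395508), 56.30992889404297))]
(array([ 566.97, -321.29,  125.21]), np.float64(0.5399023730764366))
[(np.int32(90), array([259.8, 167. ]), ((259.5, 168.0), (8.0, 17.0), 90.0)), (np.int32(404), array([259.9, 212.7]), ((260.0, 215.0), (26.0, 22.0), 90.0))] [(np.int32(208), array([260.2, 152.3]), ((259.5, 152.0), (14.0, 17.0), 90.0))]
[ 519.47 -251.65  404.74]
```

View pics/c6.png

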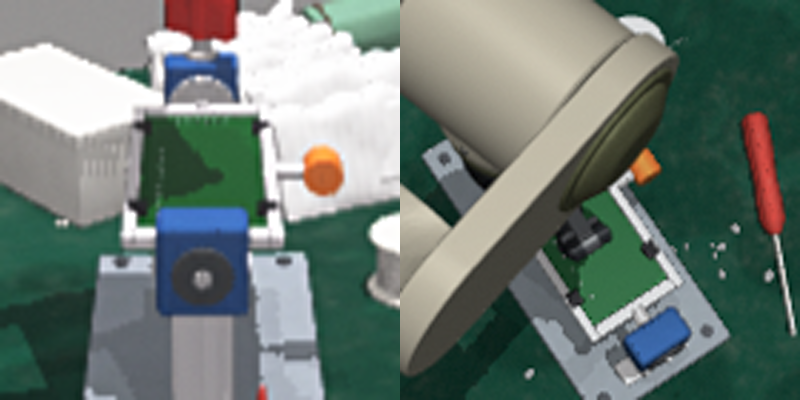

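Level, solder side up: the handle is at left-panel (323,170), triangulated to z = 125.2 against an axis height of 125. The front rails lie at equal height. Next is the knob.

```bash
python3 - <<'E'
from h import *
np.set_printoptions(precision=3,suppress=True)
it=cv2.imread('pics/top1.png')[:,:,::-1].copy()
hsv=cv2.cvtColor(it,cv2.COLOR_RGB2HSV); m=((hsv[...,0]<7)|(hsv[...,0]>173))&(hsv[...,1]>130)&(hsv[...,2]>60)
m[:, :185]=0; m[:,232:]=0; m[:98]=0; m[128:]=0
for lo in(60,150,190):
    k=m&(hsv[...,2]>lo); pts=np.argwhere(k)[:,::-1]
    if len(pts)<10: continue
    W=np.array([plane('top',p,196.5)[:2] for p in pts]); c=W.mean(0); w,v=np.linalg.eigh(np.cov((W-c).T)); d=v[:,1]
    print(lo,len(pts),c,np.arctan(d[1]/d[0]),np.sqrt(w*12))
    for col in range(pts[:,0].min(),pts[:,0].max()+1): 
        q=pts[pts[:,0]==col][:,1]; print((col,q.min(),q.max()),end=' ')
    print()
s=ctrl.sense(); r=rot(s['ee_rot'])
def go(t,psi):
    yv=np.array([np.cos(psi),np.sin(psi),0]); zt=np.array([0,0,-1.]); M=np.stack([np.cross(yv,zt),yv,zt],1)
    print(r.inv().apply(np.array(t)-s['eef_pos']),(r.inv()*R.from_matrix(M)).as_rotvec())
go((620,-202.5,404),0.02); print(s['joints'])
E
```

```text
60 212 [ 614.986 -204.564] -1.5272028371549493 [21.409 45.334]
(196, np.int64(111), np.int64(113)) (197, np.int64(109), np.int64(115)) (198, np.int64(109), np.int64(117)) (199, np.int64(109), np.int64(118)) (200, np.int64(109), np.int64(118)) (201, np.int64(109), np.int64(118)) (202, np.int64(109), np.int64(118)) (203, np.int64(109), np.int64(118)) (204, np.int64(109), np.int64(117)) (205, np.int64(108), np.int64(117)) (206, np.int64(107), np.int64(118)) (207, np.int64(107), np.int64(118)) (208, np.int64(107), np.int64(119)) (209, np.int64(108), np.int64(119)) (210, np.int64(108), np.int64(118)) (211, np.int64(109), np.int64(118)) (212, np.int64(109), np.int64(117)) (213, np.int64(109), np.int64(117)) (214, np.int64(108), np.int64(118)) (215, np.int64(108), np.int64(117)) (216, np.int64(108), np.int64(117)) (217, np.int64(108), np.int64(117)) (218, np.int64(109), np.int64(117)) (219, np.int64(111), np.int64(115)) 
150 107 [ 619.102 -203.12 ] -1.5206528003346607 [12.744 45.416]
(197, np.int64(109), np.int64(113)) (198, np.int64(109), np.int64(114)) (199, np.int64(109), np.int64(114)) 
[... 928 characters left out ...]
02, np.int64(109), np.int64(113)) (203, np.int64(109), np.int64(113)) (204, np.int64(109), np.int64(113)) (205, np.int64(109), np.int64(113)) (206, np.int64(108), np.int64(114)) (207, np.int64(108), np.int64(114)) (208, np.int64(108), np.int64(114)) (209, np.int64(108), np.int64(114)) (210, np.int64(109), np.int64(113)) (211, np.int64(109), np.int64(113)) (212, np.int64(109), np.int64(113)) (213, np.int64(109), np.int64(113)) (214, np.int64(109), np.int64(113)) (215, np.int64(109), np.int64(113)) (216, np.int64(109), np.int64(113)) (217, np.int64(109), np.int64(113)) (218, np.int64(110), np.int64(112)) 
[-16.698 110.649   0.778] [0.    0.001 0.585]
[-0.654  0.429  1.333 -0.     1.379 -1.258]
```

```bash
python3 steer.py '[[[-5, 35, 0], [0, 0, 0.15]], [[-11, 75, 0], [0, 0, 0.3]], [[-17, 105, 0], [0, 0, 0.45]], [[-17, 109.5, 0], [0, 0, 0.565]], [[-17, 109.5, 5], [0, 0, 0.565]], [[-17, 109.5, 25], [0, 0, 0.565]], [[-17, 109.5, 45], [0, 0, 0.565]], [[-17, 109.5, 55], [0, 0, 0.565]]]' 0.5
python3 - <<'E'
from h import *
im=ctrl.capture('scene'); cv2.imwrite("pics/c7.png",cv2.resize(im[90:200,205:315],(600,600),interpolation=2)[:,:,::-1]); s=ctrl.sense(); print(s['eef_pos'],s['force'],s['wrist_torque'],s['joints'].round(3))
print(proj('scene',(619.2,-203.3,181)),proj('scene',s['eef_pos']-[0,0,173]))
E
```

```text
time_s: 9.7
eef_pos: [619.0, -204.7, 347.0]
ee_rot: [-0.001, 0.693, 0.721, -0.0]
force: [0.9, -0.8, 0.1]
grip_width: 0.5
grip_force: 0.0
[ 618.98366926 -204.5948643   346.1311911 ] [ 0.22806607  0.04200135 -1.55653721] [ 0.05395359 -0.02660737  0.01085477] [-0.499  0.641  1.15  -0.     1.354 -0.539]
[258.5495     151.23804886] [258.97524475 154.62304977]
```

View pics/c7.png

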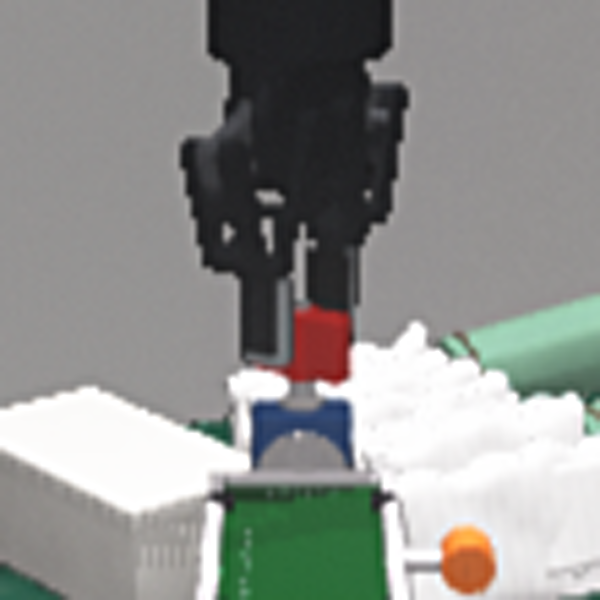

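The fingers straddle the wing (crop (310,345)), tips level with it, no contact. Lower 7 mm and grip.

```bash
python3 steer.py '[[[1, 0, 4], [0, 0, 0]], [[1, 0, 7], [0, 0, 0]], [[1, 0, 7], [0, 0, 0]]]' && python3 steer.py '[[[0, 0, 0], [0, 0, 0]], [[0, 0, 0], [0, 0, 0]], [[0, 0, 0], [0, 0, 0]], [[0, 0, 0], [0, 0, 0]], [[0, 0, 0], [0, 0, 0]], [[0, 0, 0], [0, 0, 0]]]' 0.0 60; python3 - <<'E'
from h import *
s=ctrl.sense(); print(s['force'].round(1),s['wrist_torque'].round(3),s['joints'][5].round(3),rot(s['ee_rot']).inv().apply(s['force']).round(1),s['eef_pos'])
E
```

```text
time_s: 10.05
eef_pos: [619.3, -202.9, 342.5]
ee_rot: [0.0, 0.693, 0.721, 0.0]
force: [0.3, -0.8, -0.2]
grip_width: 0.499
grip_force: 0.0
time_s: 10.65
eef_pos: [620.4, -202.6, 343.2]
ee_rot: [0.003, 0.693, 0.721, 0.002]
force: [13.9, -0.5, -2.0]
grip_width: 0.14
grip_force: 61.9
[13.9 -0.5 -2. ] [-0.062 -1.973  0.279] -0.536 [-1.1 13.9  2.1] [ 620.44107093 -202.55478     343.23382968]
```

```bash
python3 steer.py '[[[0, 1, 0], [0, 0, 0.1]], [[0, 1, 0], [0, 0, 0.2]], [[0, 1, 0], [0, 0, 0.3]], [[0, 1, 0], [0, 0, 0.4]]]'; cat > r.py <<'E'
from h import *
s=ctrl.sense(); y=rot(s['ee_rot']).as_matrix()[:,1]
print(s['force'].round(1),s['wrist_torque'].round(3),'psi',np.arctan2(y[1],y[0]).round(3),s['joints'][5].round(3),s['eef_pos'].round(1))
E
python3 r.py; python3 steer.py '[[[0, 0, 0], [0, 0, 0.1]], [[0, 0, 0], [0, 0, 0.2]], [[0, 0, 0], [0, 0, 0.3]], [[0, 0, 0], [0, 0, 0.4]]]';python3 r.py;python3 steer.py '[[[0, 0, 0], [0, 0, 0.1]], [[0, 0, 0], [0, 0, 0.2]], [[0, 0, 0], [0, 0, 0.3]], [[0, 0, 0], [0, 0, 0.4]]]';python3 r.py
```

```text
time_s: 11.05
eef_pos: [621.0, -202.5, 343.3]
ee_rot: [0.002, 0.823, 0.567, 0.002]
force: [7.4, 0.3, 0.5]
grip_width: 0.139
grip_force: 62.4
[7.4 0.3 0.5] [ 0.214 -1.026  0.393] psi -0.364 -0.131 [ 621.  -202.5  343.3]
time_s: 11.45
eef_pos: [621.0, -202.4, 343.2]
ee_rot: [0.001, 0.92, 0.393, 0.002]
force: [9.2, 0.6, 0.2]
grip_width: 0.14
grip_force: 62.4
[9.2 0.6 0.2] [ 0.355 -1.105  0.413] psi -0.764 0.269 [ 621.  -202.4  343.2]
time_s: 11.85
eef_pos: [621.0, -202.4, 343.3]
ee_rot: [0.001, 0.979, 0.202, 0.002]
force: [8.1, 1.4, 1.3]
grip_width: 0.134
grip_force: 62.4
[8.1 1.4 1.3] [ 0.435 -1.256  0.353] psi -1.164 0.669 [ 621.  -202.4  343.3]
```

```bash
python3 steer.py '[[[0, 0, 0], [0, 0, 0.07]], [[0, 0, 0], [0, 0, 0.14]], [[0, 0, 0], [0, 0, 0.14]]]' >/dev/null;python3 r.py;python3 steer.py '[[[0, 0, 0], [0, 0, 0.07]], [[0, 0, 0], [0, 0, 0.14]], [[0, 0, 0], [0, 0, 0.14]]]'>/dev/null;python3 r.py;python3 steer.py '[[[0, 0, 0], [0, 0, 0.07]], [[0, 0, 0], [0, 0, 0.14]], [[0, 0, 0], [0, 0, 0.14]]]'>/dev/null;python3 r.py
```

```text
[8.3 1.7 0.7] [ 0.481 -1.28  -0.057] psi -1.302 0.807 [ 621.1 -202.4  343.2]
[8.3 0.9 0.4] [ 0.55  -1.248 -0.063] psi -1.442 0.947 [ 621.1 -202.3  343.2]
[8.1 0.4 0.6] [ 0.508 -1.373  0.005] psi -1.582 1.087 [ 621.1 -202.3  343.2]
```

```bash
for i in 1 2; do python3 steer.py '[[[0, 0, 0], [0, 0, 0.04]], [[0, 0, 0], [0, 0, 0.08]]]' >/dev/null;python3 r.py;done; python3 steer.py '[[[0, 0, 0], [0, 0, 0.04]], [[0, 0, 0], [0, 0, 0.08]]]' >/dev/null;python3 r.py
```

```text
[9.  0.9 1.2] [ 0.474 -1.442  0.425] psi -1.661 1.167 [ 621.1 -202.3  343.3]
[9.5 2.4 0.4] [ 0.466 -1.488  0.417] psi -1.741 1.247 [ 621.1 -202.3  343.2]
[8.5 1.2 0.6] [ 0.465 -1.521  0.36 ] psi -1.821 1.327 [ 621.1 -202.3  343.3]
```

```bash
for i in 1 2 3; do python3 steer.py '[[[0, 0, 0], [0, 0, 0.04]], [[0, 0, 0], [0, 0, 0.08]]]' >/dev/null;python3 r.py;done
```

```text
[ 8.5  0.8 -0.1] [ 0.514 -1.532  0.399] psi -1.901 1.407 [ 621.2 -202.3  343.3]
[ 8.8  0.9 -0.3] [ 0.455 -1.639  0.376] psi -1.981 1.487 [ 621.1 -202.3  343.3]
[8.9 0.8 0.2] [ 0.449 -1.631  0.389] psi -2.061 1.567 [ 621.2 -202.3  343.2]
```

```bash
for i in 1 2 3; do python3 steer.py '[[[0, 0, 0], [0, 0, 0.04]], [[0, 0, 0], [0, 0, 0.08]]]' >/dev/null;python3 r.py;done
```

```text
[ 8.5  1.  -1.1] [ 0.425 -1.626  0.371] psi -2.141 1.647 [ 621.2 -202.3  343.2]
[9.7 1.1 0.2] [ 0.44  -1.72   0.479] psi -2.221 1.727 [ 621.2 -202.3  343.2]
[ 9.3  1.2 -0.3] [ 0.371 -1.766  0.51 ] psi -2.301 1.807 [ 621.2 -202.3  343.3]
```

```bash
for i in 1 2; do python3 steer.py '[[[0, 0, 0], [0, 0, 0.04]], [[0, 0, 0], [0, 0, 0.08]]]' >/dev/null;python3 r.py;done
```

```text
[ 7.9  2.3 -0.5] [ 0.473 -1.84   0.477] psi -2.381 1.887 [ 621.2 -202.3  343.3]
[ 8.6  0.8 -0.4] [ 0.583 -1.764  0.422] psi -2.461 1.966 [ 621.2 -202.3  343.3]
```

```bash
python3 steer.py '[[[0, 0, 0], [0, 0, 0]], [[0, 0, 0], [0, 0, 0]], [[0, 0, 0], [0, 0, 0]]]' - 110; python3 r.py; python3 steer.py '[[[0, 0, 0], [0, 0, 0.02]], [[0, 0, 0], [0, 0, 0.04]]]';python3 r.py
```

```text
time_s: 15.25
eef_pos: [621.2, -202.3, 343.4]
ee_rot: [-0.001, 0.903, -0.43, 0.003]
force: [8.1, 2.4, 0.3]
grip_width: 0.127
grip_force: 108.0
[8.1 2.4 0.3] [ 0.495 -1.846  0.281] psi -2.46 1.965 [ 621.2 -202.3  343.4]
time_s: 15.45
eef_pos: [621.2, -202.2, 343.4]
ee_rot: [-0.001, 0.894, -0.448, 0.003]
force: [9.2, 1.3, 1.1]
grip_width: 0.127
grip_force: 108.5
[9.2 1.3 1.1] [ 0.447 -1.805  0.615] psi -2.5 2.006 [ 621.2 -202.2  343.4]
```

```bash
python3 steer.py '[[[0, 0, 0], [0, 0, 0.03]], [[0, 0, 0], [0, 0, 0.06]]]'>/dev/null;python3 r.py;python3 steer.py '[[[0, 0, 0], [0, 0, 0]], [[0, 0, 0], [0, 0, 0]], [[0, 0, 0], [0, 0, 0]]]';python3 r.py
```

```text
[9.9 0.9 1.2] [ 0.393 -1.854  0.598] psi -2.561 2.066 [ 621.2 -202.3  343.4]
time_s: 15.95
eef_pos: [621.2, -202.2, 343.5]
ee_rot: [-0.001, 0.88, -0.475, 0.003]
force: [9.0, 1.0, 0.1]
grip_width: 0.126
grip_force: 108.8
[9.  1.  0.1] [ 0.391 -1.814  0.456] psi -2.56 2.065 [ 621.2 -202.2  343.5]
```

```bash
python3 steer.py '[[[0, 0, 0], [0, 0, 0.025]], [[0, 0, 0], [0, 0, 0.05]]]'>/dev/null;python3 r.py; python3 steer.py '[[[0, 0, 0], [0, 0, 0]], [[0, 0, 0], [0, 0, 0]], [[0, 0, 0], [0, 0, 0]]]' 0.4 ;python3 steer.py '[[[0, 0, -3], [0, 0, 0]], [[0, 0, -30], [0, 0, 0]], [[0, 0, -60], [0, 0, 0]], [[0, 0, -90], [0, 0, 0]], [[0, 0, -90], [0, 0, 0]]]'; python3 - <<'E'
from h import *
im=ctrl.capture('scene'); it=ctrl.capture('top')
print(blobs(im,'orange',(220,120,340,260)),blobs(im,'red',(240,90,280,180)),blobs(it,'red',(170,90,240,140)))
out=np.hstack([cv2.resize(im[130:280,210:360],(400,400),interpolation=2),cv2.resize(it[90:290,180:380],(400,400),interpolation=2)])
cv2.imwrite("pics/c8.png",out[:,:,::-1])
E
```

```text
[ 9.8  0.3 -0.4] [ 0.354 -1.999  0.631] psi -2.61 2.116 [ 621.2 -202.3  343.3]
time_s: 16.45
eef_pos: [620.2, -202.8, 342.2]
ee_rot: [0.0, 0.868, -0.497, -0.0]
force: [1.0, 0.4, -0.4]
grip_width: 0.401
grip_force: 0.0
time_s: 16.95
eef_pos: [620.1, -202.7, 437.2]
ee_rot: [-0.0, 0.868, -0.497, 0.004]
force: [-0.0, -0.1, 0.9]
grip_width: 0.4
grip_force: 0.0
[(np.int32(89), array([290.1, 192.3]), ((290.0, 192.5), (11.0, 8.0), 90.0))] [(np.int32(221), array([259.9, 152.4]), ((260.0, 153.0), (12.0, 18.0), 90.0))] [(np.int32(51), array([201.5, 114.7]), ((201.30003356933594, 114.60000610351562), (5.81377649307251, 8.9442720413208), 63.43495178222656))]
```

View pics/c8.png

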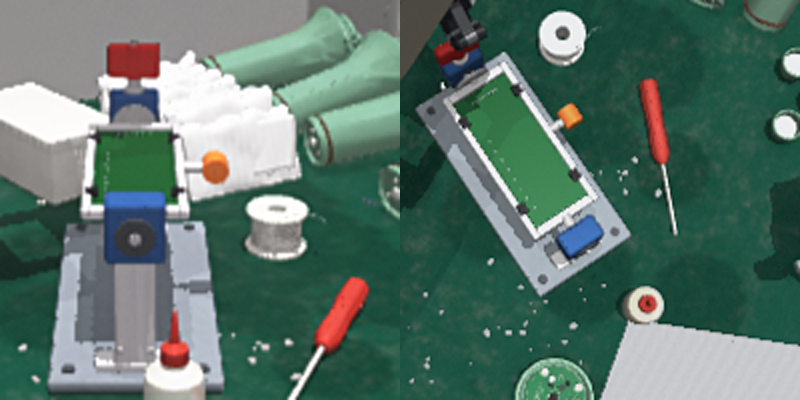

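The board sits level, solder side up (handle unmoved at scene px (290,192)). The knob is turned, and the bottle, spool, screwdriver and cap look undisturbed. The gripper is clear.

```bash
python3 -c "
from rig import ctrl
print(ctrl.finish_job())"
```

```text
the job is handed in; nothing more can be done
None
```

I turned the board over, solder side up and level to within about 1–2° by the camera, then locked it with the knob about 0.25 N m above the drag (firm, not forced) and handed the job in at about 17 s; nothing else in the pictures looks moved, and I got no verdict back.

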